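Prop the sample sash on its hexagonal bar

TASK

First roll the hexagonal wooden bar over on the bench, one flat at a time and letting it settle on each, until its red face is on top, and let go of it. Then raise the window sash (it has a black handle and stays where it is left) until it is well above the bar's thickness, lay the bar on the sill along the blue strip, centred on it with the red face still up and the far end under the sash, and let go; finally lower the sash until it rests on the red face. Leave everything else on the bench where it is.

Things in the scene. Friction and masses are not known exactly. Their poses are not given: they have to be found in the camera images.
- bar: Dark wooden hexagonal bar, 180 mm long, 46 across flats, about 51 across its blunted corners, about 0.18 kg. One long face is red; a red stroke on each end points to it. Origin: middle of the bar, 23 above its support; x along the bar, z out of the red face. Starts on a flat at any yaw, red face two flats from the top, obliquely down to one side. One flat = 60 degrees, 26.6 mm sideways.
- window: White sash window fixed upright on the bench, 320 mm wide, 270 tall. Origin on the bench under the middle of the sash; x horizontal, square to the glass, away from the robot; y left; z up. Sill 20 thick, x -140 to +60. Side posts 30 wide, x -30 to +30, leave 260 clear. Aluminium sash 24 thick (x -12 to +12), 250 wide, 120 tall.
- spot (a point): Centre of the blue strip on top of the sill, 20 mm above the bench, at x -40, y -55 mm of the window. The strip runs along the window's x, 190 long, 60 wide, passing under the sash. Its axes are the window's.
- handle (a point): Grip point of the sash's black bow handle, moves with it: at x -80, y +70 mm of the window, 50 above the sash's lower edge. A level U, 14 mm thick: two side bars 12 wide along x, 42 over both (18 between), from the sash out to a cross bar ending at x -102. Point is midway between the side bars, at mid thickness. Grip from above across both bars, or press its top.
- sash (a joint): Height of the sash's lower edge above the sill, m: 0 shut, 0.10 fully up. It starts between 0 and 0.015. The sash stays where it is left; about 13 N lifts it and 3 N extra pushes it down.
- tape: Bystander: roll of yellow tape lying flat, 100 mm across, 25 mm high; origin at the centre of its underside
- cleaner: Bystander: upright pale bottle of glass cleaner, 50 mm across, 210 mm tall, orange label and cap; origin under its centre
- mallet: Bystander: hammer lying on the bench with wooden handle and black rubber head, handle along its own x
- wedges: Bystander: open black plastic box, 100 x 140 x 50 mm; origin under its centre
- putty_knife: Bystander: putty knife lying on the bench, yellow handle, along its own x
- lifter: Bystander: glass suction lifter, two black 100 mm cups and a red grip, 260 mm long along its own x, 71 mm tall; origin under its centre
- cup: Bystander: grey open cup, 76 mm across, 100 mm tall; origin under its centre

How it is judged (in metres and radians):
On the way, in this order (a step that is already met when the one before it is completed fails the run):
1. the bar lies on the bench one flat from the goal: red face 60 degrees from the top (angle between bar's own z axis and vertical between 0.9 and 1.2 rad and height (world z) of bar between 0.018 and 0.028 m), for 0.15 s.
2. the bar lies still on the bench, let go, red face on top (angle between bar's own z axis and vertical below 0.12 rad and height (world z) of bar between 0.018 and 0.028 m and linear speed of bar below 0.02 m/s and contact force between the fingers and bar below 0.2 N), for 0.2 s.
3. the sash is raised more than 55 mm (value of joint sash above 0.055 m), for 0.2 s.
4. the bar lies let go on the blue strip of the sill, red face up, the sash still clear above it (angle between bar's own z axis and vertical below 0.12 rad and angle between the x axis of bar and the x axis of window, either way round below 0.2 rad and x of bar in the frame of spot between -0.03 and 0.03 m and y of bar in the frame of spot between -0.02 and 0.02 m and z of bar in the frame of spot between 0.018 and 0.028 m and linear speed of bar below 0.02 m/s and contact force between the fingers and bar below 0.2 N and value of joint sash above 0.052 m), for 0.2 s.
At the end, for the whole second after the job is handed in: The bar lies still on the sill, red face up within 7 degrees, along the blue strip within 11 degrees, its middle within 30 mm lengthwise and 20 mm sideways of the strip's centre; the sash is down on the bar (lower edge 41 to 49.5 mm above the sill, the bar being 46 mm thick) (angle between bar's own z axis and vertical below 0.12 rad and angle between the x axis of bar and the x axis of window, either way round below 0.2 rad and x of bar in the frame of spot between -0.03 and 0.03 m and y of bar in the frame of spot between -0.02 and 0.02 m and z of bar in the frame of spot between 0.018 and 0.028 m and linear speed of bar below 0.02 m/s and value of joint sash between 0.041 and 0.0495 m); the robot touches nothing.
It fails at once if another loose thing on the bench is moved more than 30 mm (distance of any of tape, cleaner, mallet, wedges, putty_knife, lifter, cup from where it was at the start of the episode above 0.03 m).
It also fails if it takes over 72 s, if anything falls off the work surface, if the arm or the gripper's body presses on something with over 40 N, if the wrist force passes 120 N, or if a joint passes its speed limit or range.

ROBOT

A 7-joint arm with a two-finger parallel gripper is mounted at the origin on the work surface. World frame = base frame: x ahead of the robot, y to its left, z up, the work surface at z = 0. Lengths are in mm, angles in rad, forces in N, time in s.
With the tool pointing down it reaches from about 425 to 825 mm from the base axis. Payload 3.6 kg.
Tool frame: the origin (TCP) lies midway between the tips of the shut fingers; the grasp point (between the pads) lies 19 mm behind it; z points along the fingers, y is the line along which they close (so a half turn about z gives the same grasp; the last joint's range is limited). The gripper opens to 93 mm and grips with 3 to 60 N. Pads are 15 mm wide; open, the fingers measure 128 mm over their backs; the gripper's body (75 mm by 188 mm) begins 65 mm behind the grasp point.
Start: joints at [-1.333, 0.615, -0.013, 1.423, 0.008, 1.103, -0.04], TCP at [169.455, 627.492, 218.64] pointing down, gripper open.
Joint ranges: [-3.12, 3.12], [-0.3, 2.06], [-1.34, 1.32], [0.26, 2.42], [-1.36, 4.5], [0.01, 1.98], [-2.84, 2.84]. Speed limits (rad/s): [2.79, 2.79, 3.14, 3.14, 3.14, 3.14, 3.14].

INTERFACE

Orientations are given as a 3x3 rotation matrix whose columns are the frame's x, y, z axes.
In Python, from plant import env gives the robot as it stands.
- The arm moves only by the tool step_arm, never from a script. Its argument "plan" is a list of rows, each an object with "travel": the shift along the tool's x, y, z in cm, a list of three; "yaw": the turn about the tool's z in degrees; "jaw": the finger opening in cm, from 0 to 9.3. A call has 1 to 5 rows; each row is the pose to reach, as a shift and turn from the pose commanded when the call began, along the tool's axes at that moment; what a row does not reach only later rows make up. A row lasts 1/8 s, in which the tool goes at most 62.5 mm and 10.7 degrees, less where a joint would pass 70% of its speed; a pose out of reach is approached as far as the arm can. A call with a gripper value outside its range is refused whole. The fingers move at their own pace and stop on an object; the grip force is fixed at half the most. Time passes only in rows, so rows that repeat a pose let the fingers close. It gives the time, the measured TCP pose, the force, the opening and the grip force at its end, in the units of the state.
- env.sense(): the state, without advancing time (a new reading comes with each control period).
- env.snapshot(name): name is "scene" or "top" or "wrist"; returns (picture, depth): 420x560x3 uint8, blue, green, red; 420x560 float32, mm along the optical axis (not along the pixel's ray), 0 where there is no reading.
- env.get_calibration(name): a dict with "fx", "fy", "cx", "cy" (pixels), "k1" (the pictures are not rectified: a ray, as slopes to the right and down, at radius r is drawn at 1 + k1 r^2 times it, then the intrinsics apply), "rvec" (rotation vector, rad) and "tvec" (3), from world to camera coordinates, as OpenCV has them; the wrist camera has in their place "T_tool_cam" (4x4, takes a point from camera to tool coordinates, whose origin is the TCP and whose axes are the flange's). Camera axes: x right, y down, z forward; pixel columns grow to the right and rows downward; lengths in mm; the calibration is good to about 2 mm. A picture is of the moment at which its call begins: read the wrist's pose just before it. get_calibration takes no time and is no camera call.
- env.close_job(): hands the job in; it is judged then, once.
Trained networks look in the newest picture that a camera, given by its name, has taken for a name from the list of things; names that differ only in an ending like _2 or _b are one class to them, and where a whole thing is asked for, a point or a joint stands for the part that bears it (a point fixed in the world has none). Each returns a list of dicts, best first, with "confidence" (0 to 1); they miss things now and then, are a little off and sometimes report something else, mostly with a low value. They report only what shows in the picture. A call takes as long as a camera call.
- env.boxes_of(name, camera): "extent" ([left, top, width, height] in pixels, round what is visible of it).
- env.masks_of(name, camera): "pixels" (420x560 bool, what is visible of it) and "extent" ([left, top, width, height] in pixels, round what is visible of it).
The state is a dict: "time_s": time; "q": joint angles; "qd": joint speeds; "effort": joint torques, N m; "eef_pos": TCP position; "eef_rot": TCP orientation; "force": force on the tool from outside, world axes, zero at the start; "wrist_torque": the same for the moment, N m; "grip_width": opening from 0.0 (shut) to 1.0 (fully open); "grasp_force": force on a finger pad.
Only numpy, scipy, OpenCV 4.12 (cv2) and the standard library are available. Lean on these libraries where they do the work, as an engineer would, in place of code of your own. Each camera call takes 0.05 s, during which the arm holds its last target. There are 200 camera calls.

## Working session

There is one attempt and no reset: what is moved stays moved. The work goes in short steps, Python scripts to look and compute and a tool call to move; the robot and the scene stay as the last step left them, time stands still between calls to the robot, and variables do not carry over. Pictures are saved under pics/ and viewed, at most 10 in all, crops included, and the job is handed in when it is done.

Besides the shell and the picture viewer there is one more tool, called after ">>>" as name([rows], argument=value, ...), one row to a line, values as JSON. step_arm: Moves the arm, as the interface text tells. Its arguments: {"type":"object","properties":{"plan":{"type":"array","items":{"type":"object","properties":{"travel":{"type":"array","items":{"type":"number"}},"yaw":{"type":"number"},"jaw":{"type":"number"}}}}},"required":["plan"]}

```bash
mkdir -p pics
cat > h.py <<'E'
import numpy as np, cv2
from plant import env
def cal(n):
    c=env.get_calibration(n); K=np.array([[c['fx'],0,c['cx']],[0,c['fy'],c['cy']],[0,0,1.]])
    return c,K
def T_wc(n,c,s=None):
    T=np.eye(4)
    if 'T_tool_cam' in c:
        E=np.eye(4);E[:3,:3]=s['eef_rot'];E[:3,3]=s['eef_pos']; return E@np.array(c['T_tool_cam'])
    R=cv2.Rodrigues(np.array(c['rvec'],float))[0]; T[:3,:3]=R.T; T[:3,3]=-R.T@np.array(c['tvec'],float).ravel(); return T
def cloud(n,depth,s=None):
    c,K=cal(n); h,w=depth.shape
    u,v=np.meshgrid(np.arange(w),np.arange(h))
    p=cv2.undistortPoints(np.stack([u,v],-1).reshape(-1,1,2).astype(float),K,np.array([c['k1'],0,0,0.])).reshape(h,w,2)
    P=np.concatenate([p*depth[...,None],depth[...,None]],-1)
    T=T_wc(n,c,s); W=P@T[:3,:3].T+T[:3,3]; W[depth<=0]=np.nan
    return W
E
python3 - <<'E'
from h import *
s=env.sense();print(s['time_s'],s['eef_pos'],np.round(s['eef_rot'],3),s['force'],s['grip_width'])
ims=[]
for n in('scene','top'):
    im,d=env.snapshot(n);W=cloud(n,d);np.save(n+'.npy',W);cv2.imwrite('pics/%s0.png'%n,im)
    for o in('bar','window','handle','sash','tape','cleaner','mallet','wedges','putty_knife','lifter','cup'):
        for r in env.masks_of(o,n)[:1]:
            if r['confidence']<.3: continue
            m=r['pixels'];w=W[m];w=w[~np.isnan(w[:,0])]
            print(n,o,round(r['confidence'],2),r['extent'],np.round(np.median(w,0)),np.round(np.percentile(w,5,0)),np.round(np.percentile(w,95,0)))
E
```

```text
0.0 [169.2853907  626.74423572 217.48733083] [[-0.965  0.261 -0.001]
 [ 0.261  0.965 -0.002]
 [-0.    -0.003 -1.   ]] [ 0.58307461  0.0818904  -0.23356519] 0.9991145037940756
scene bar 0.8 [199.2, 183.5, 32.6, 57.8] [ 522. -239.   41.] [ 427. -271.   12.] [ 595. -213.   47.]
scene window 0.88 [317.8, 201.3, 137.1, 75.5] [661. 253. 135.] [562. 100.  16.] [702. 397. 270.]
scene handle 0.56 [330.1, 227.9, 93.4, 33.0] [654. 258.  93.] [635. 143.  32.] [666. 362. 145.]
scene sash 0.95 [334.0, 225.9, 93.3, 35.4] [654. 260.  93.] [636. 143.  32.] [666. 364. 145.]
scene tape 0.83 [286.9, 172.3, 28.6, 26.0] [390.  32.  20.] [342.  -5.  -2.] [436.  80.  26.]
scene cleaner 0.68 [213.7, 245.1, 23.1, 44.5] [ 763. -165.  126.] [ 744. -188.   17.] [ 775. -147.  210.]
scene mallet 0.66 [127.2, 149.2, 26.9, 62.6] [ 440. -520.   22.] [ 276. -578.   -0.] [ 503. -466.   28.]
scene wedges 0.87 [155.3, 252.5, 52.4, 39.7] [ 716. -310.    9.] [ 673. -373.    2.] [ 774. -239.   50.]
scene putty_knife 0.78 [414.3, 170.5, 46.0, 74.5] [519. 491.   5.] [326. 429.  -2.] [568. 536.  20.]
scene lifter 0.84 [82.4, 2
[... 447 characters left out ...]
. 357.  88.]
top sash 0.98 [149.0, 185.1, 75.2, 33.4] [625. 307.  63.] [552. 156.  18.] [647. 361. 247.]
top tape 0.71 [242.2, 249.9, 24.6, 32.6] [382.  40.  25.] [342.  -3.  16.] [432.  87.  32.]
top cleaner 0.61 [307.3, 143.3, 18.5, 23.0] [ 742. -161.  136.] [ 727. -185.   25.] [ 760. -143.  211.]
top mallet 0.93 [397.5, 226.6, 42.9, 77.2] [ 397. -526.   22.] [ 270. -576.    8.] [ 496. -468.   30.]
top wedges 0.62 [332.6, 149.1, 43.7, 33.6] [ 728. -304.    7.] [ 675. -367.   -2.] [ 773. -234.   51.]
top lifter 0.65 [381.7, 182.8, 75.5, 32.1] [ 615. -504.   17.] [ 579. -637.    4.] [ 659. -409.   74.]
top cup 0.86 [175.6, 263.9, 22.1, 22.1] [357. 275.  26.] [328. 234.  -1.] [386. 296. 102.]
```

Run:
```python
from h import *
a=cv2.imread('pics/scene0.png');b=cv2.imread('pics/top0.png')
A=cv2.resize(a[170:290,170:300],None,fx=3,fy=3,interpolation=2);B=cv2.resize(b[150:270,300:430],None,fx=3,fy=3,interpolation=2)
C=cv2.resize(a[170:290,310:470],None,fx=2,fy=2);D=cv2.resize(b[150:270,110:270],None,fx=2,fy=2)
im=np.zeros((600,790,3),np.uint8);im[:360,:390]=A;im[:360,395:785]=B;im[360:600,:320]=C;im[360:600,395:715]=D
cv2.imwrite('pics/c0.png',im)
W=np.load('top.npy');s=np.load('scene.npy')
for n,W in(('top',W),('scene',s)):
    r=max(env.masks_of('bar',n),key=lambda r:r['confidence']);m=cv2.dilate(r['pixels'].astype(np.uint8),np.ones((3,3)))>0
    w=W[m];w=w[~np.isnan(w[:,0])&(w[:,2]>38)&(w[:,2]<56)]
    c=w.mean(0);u,S,V=np.linalg.svd((w-c)[:,:2],full_matrices=False);t=(w[:,:2]-c[:2])@V.T
    print(n,len(w),c,V[0],t.min(0),t.max(0),c[:2]+V[0]*(t[:,0].min()+t[:,0].max())/2)
# red pixels
    im=a if n=='scene' else b
    hsv=cv2.cvtColor(im,cv2.COLOR_BGR2HSV);red=((hsv[...,0]<8)|(hsv[...,0]>172))&(hsv[...,1]>130)&(hsv[...,2]>60)&m
    print(red.sum(),np.nanmean(W[red],0) if red.any() else '')
    # window: sill top, sash, posts
    g=W.reshape(-1,3);g=g[(abs(g[:,2]-20)<5)&(g[:,0]>480)&(g[:,0]<760)&(g[:,1]>70)&(g[:,1]<440)]
    print('sill',cv2.minAreaRect(g[:,:2].astype(np.float32)),len(g))
    g=W.reshape(-1,3);g=g[(g[:,2]>235)&(g[:,2]<285)&(g[:,0]>480)&(g[:,0]<800)&(g[:,1]>50)&(g[:,1]<450)]
    print('head',cv2.minAreaRect(g[:,:2].astype(np.float32)),len(g))
    blue=(abs(hsv[...,0].astype(int)-110)<15)&(hsv[...,1]>100)
    g=W[blue];g=g[(abs(g[:,2]-20)<8)&(g[:,1]>70)&(g[:,1]<440)]
    if len(g):print('blue',cv2.minAreaRect(g[:,:2].astype(np.float32)),len(g))
```

```text
top 550 [ 505.70643773 -236.90983842   44.73507648] [-0.98572296  0.1683753 ] [-90.50079947 -20.64996336] [89.52447902 21.3179392 ] [ 506.18762848 -236.99203254]
1 [ 419.09688864 -229.4139658    38.92495199]
sill ((619.2066040039062, 252.10028076171875), (228.05870056152344, 318.5609130859375), 1.4742590188980103) 2322
head ((650.1173095703125, 255.56976318359375), (62.190860748291016, 318.507080078125), 3.661777973175049) 2290
blue ((581.4654541015625, 197.03952026367188), (122.57793426513672, 58.24665451049805), 3.6468284130096436) 566
scene 523 [ 511.97980876 -241.10846728   43.77940672] [ 0.98698971 -0.16078343] [-95.52217536 -19.65433386] [86.13143208 18.72049923] [ 507.34552526 -240.35352933]
7 [ 593.6891856  -264.31682409   20.96734136]
sill ((613.5846557617188, 249.50692749023438), (195.2320098876953, 322.3902282714844), 2.5791945457458496) 2072
head ((648.9512329101562, 252.6717529296875), (64.16621398925781, 320.74688720703125), 3.9236931800842285) 3158
blue ((626.0090942382812, 195.94277954101562), (164.1595001220703, 58.63967514038086), 3.273038387298584) 386
```

View pics/c0.png

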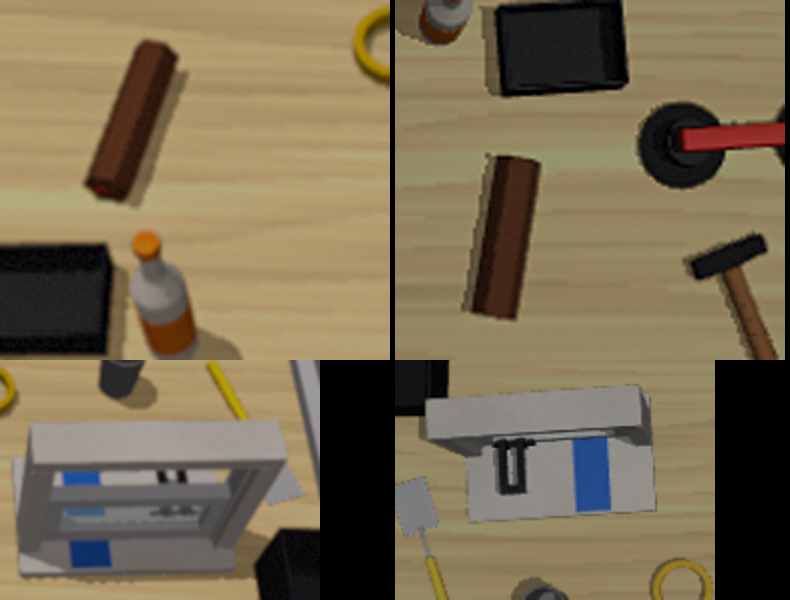

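The bar is at about (507, -238), axis yaw -9.4°. In the scene crop the red stroke (97,187) sits on the -y side low down, so the bar rolls toward +y. The handle and blue strip show clearly on the window, which is yawed about +3.7°.

>>> step_arm([
  {"travel": [-30.6, -13.2, 0], "yaw": 42, "jaw": 9.3},
  {"travel": [-30.6, -13.2, 0], "yaw": 42, "jaw": 9.3},
  {"travel": [-30.6, -13.2, 0], "yaw": 42, "jaw": 9.3},
  {"travel": [-30.6, -13.2, 0], "yaw": 42, "jaw": 9.3},
  {"travel": [-30.6, -13.2, 0], "yaw": 42, "jaw": 9.3},
])

```text
time_s: 1.92
eef_pos: [415.5, 432.2, 218.9]
eef_rot: [[-0.543, 0.84, 0.001], [0.84, 0.543, 0.0], [0.0, 0.001, -1.0]]
force: [1.1, 0.9, -0.4]
grip_width: 1.002
grasp_force: 0.0
```

>>> step_arm([
  {"travel": [-31.9, -9.9, 0], "yaw": 42, "jaw": 9.3},
  {"travel": [-31.9, -9.9, 0], "yaw": 42, "jaw": 9.3},
  {"travel": [-31.9, -9.9, 0], "yaw": 42, "jaw": 9.3},
  {"travel": [-31.9, -9.9, 0], "yaw": 42, "jaw": 9.3},
  {"travel": [-31.9, -9.9, 0], "yaw": 42, "jaw": 9.3},
])

```text
time_s: 2.55
eef_pos: [499.0, 130.7, 219.0]
eef_rot: [[0.159, 0.987, 0.001], [0.987, -0.159, 0.0], [0.0, 0.001, -1.0]]
force: [0.7, 0.2, -0.7]
grip_width: 1.002
grasp_force: 0.0
```

>>> step_arm([
  {"travel": [-30, 4.5, 0], "yaw": 0, "jaw": 9.3},
  {"travel": [-30, 4.5, 0], "yaw": 0, "jaw": 9.3},
  {"travel": [-30, 4.5, 0], "yaw": 0, "jaw": 9.3},
  {"travel": [-30, 4.5, 0], "yaw": 0, "jaw": 9.3},
  {"travel": [-30, 4.5, 0], "yaw": 0, "jaw": 9.3},
])

```text
time_s: 3.18
eef_pos: [495.3, -173.6, 219.1]
eef_rot: [[0.159, 0.987, 0.001], [0.987, -0.159, -0.001], [-0.0, 0.001, -1.0]]
force: [-0.0, 0.7, 0.3]
grip_width: 1.001
grasp_force: 0.0
```

```bash
cat > b.py <<'E'
from h import *
def bar(n='wrist',show=None):
    s=env.sense();im,d=env.snapshot(n);W=cloud(n,d,s)
    if show: cv2.imwrite('pics/%s.png'%show,im)
    r=env.masks_of('bar',n)
    print('tcp',np.round(s['eef_pos'],1),'t',s['time_s'],[round(x['confidence'],2) for x in r])
    if not r: return s,im,W,None
    m=r[0]['pixels']; w=W[m];w=w[~np.isnan(w[:,0])]
    zt=np.percentile(w[:,2],90); t=w[w[:,2]>zt-5]
    ctr,sz,a=cv2.minAreaRect(t[:,:2].astype(np.float32))
    if sz[0]<sz[1]: a-=90
    print('top z',zt,'topface centre',np.round(ctr,1),'size',np.round(sz,1),'yaw',round(a,1))
    ctr,sz,a=cv2.minAreaRect(w[:,:2].astype(np.float32));print(' all',np.round(ctr,1),np.round(sz,1),round(a,1))
    hsv=cv2.cvtColor(im,cv2.COLOR_BGR2HSV);red=((hsv[...,0]<6)|(hsv[...,0]>174))&(hsv[...,1]>170)&(hsv[...,2]>70)&(cv2.dilate(m.astype(np.uint8),np.ones((5,5)))>0)
    print(' red px',red.sum(),np.round(np.nanmedian(W[red],0),1) if red.any() else '')
    return s,im,W,m
E
python3 -c "
from b import *
bar(show='w1')"
```

```text
tcp [ 495.3 -173.6  219.1] t 3.175 [0.81]
top z 46.91332068228769 topface centre [ 502.9 -239.3] size [ 33.2 180.1] yaw -9.5
 all [ 508.3 -247.4] [ 65.6 193.5] 80.2
 red px 0
```

>>> step_arm([
  {"travel": [-6, 0.9, 0], "yaw": 0, "jaw": 9.3},
  {"travel": [-11.6, 1.8, 0], "yaw": 0, "jaw": 9.3},
  {"travel": [-11.6, 1.8, 6], "yaw": 0, "jaw": 9.3},
  {"travel": [-11.6, 1.8, 12], "yaw": 0, "jaw": 9.3},
  {"travel": [-11.6, 1.8, 18.2], "yaw": 0, "jaw": 9.3},
])

```text
time_s: 3.9
eef_pos: [496.0, -287.7, 35.4]
eef_rot: [[0.157, 0.988, 0.002], [0.988, -0.157, -0.0], [0.0, 0.002, -1.0]]
force: [0.0, -0.0, -0.5]
grip_width: 0.998
grasp_force: 0.0
```

```bash
python3 -c "
from b import *
bar('scene');bar('wrist','w2')"
```

```text
tcp [ 496.  -287.7   35.4] t 3.9 [0.85]
top z 46.46060218486532 topface centre [ 508.9 -240.9] size [ 34.  180.9] yaw -9.7
 all [ 508.6 -240.5] [ 52.7 182.2] 82.1
 red px 5 [ 594.8 -264.6   20.3]
tcp [ 490.6 -284.1   30.2] t 4.0 [0.85]
top z 46.85513814825176 topface centre [ 503.4 -239.6] size [ 32.8 181.4] yaw -9.6
 all [ 503.8 -244.9] [ 61.7 232.8] 80.3
 red px 0
```

View pics/w2.png

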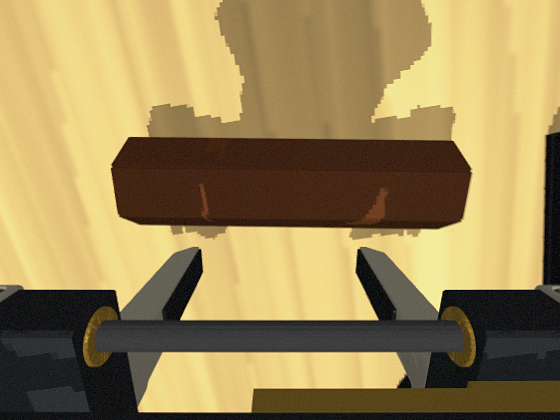

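The wrist view shows the bar at rows 137–228 with both fingertips (195,255) and (365,255) clear behind it, ready to push.

>>> step_arm([
  {"travel": [1.8, 0, 0], "yaw": 0, "jaw": 9.3},
  {"travel": [2.2, 0, 0], "yaw": 0, "jaw": 9.3},
  {"travel": [2.6, 0, 0], "yaw": 0, "jaw": 9.3},
  {"travel": [3.0, 0, 0], "yaw": 0, "jaw": 9.3},
  {"travel": [3.3, 0, 0], "yaw": 0, "jaw": 9.3},
])

```text
time_s: 4.72
eef_pos: [501.4, -259.7, 39.0]
eef_rot: [[0.16, 0.987, 0.005], [0.987, -0.16, -0.007], [-0.006, 0.006, -1.0]]
force: [-1.4, -3.8, 6.1]
grip_width: 1.001
grasp_force: 3.8
```

```bash
python3 -c "
from b import *
bar('scene');s=env.sense();print(s['eef_pos'],s['force'])"
```

```text
tcp [ 501.4 -259.7   39. ] t 4.725 [0.79]
top z 45.99389305324353 topface centre [ 506.3 -234.1] size [ 36.6 182.4] yaw -10.4
 all [ 490.3 -233.4] [ 58.7 218.4] 83.5
 red px 5 [ 593.6 -260.2   19.6]
[ 501.40904017 -259.26515446   38.91318292] [-0.39610556 -3.40771133  7.2737941 ]
```

The bar slid about 5 mm because the tip was pressing down on the flat. I'll follow the rolling arc instead, moving upward and forward.

>>> step_arm([
  {"travel": [0.2, 0, -0.4], "yaw": 0, "jaw": 9.3},
  {"travel": [0.8, 0, -0.9], "yaw": 0, "jaw": 9.3},
  {"travel": [1.4, 0, -1.2], "yaw": 0, "jaw": 9.3},
  {"travel": [2.0, 0, -1.2], "yaw": 0, "jaw": 9.3},
  {"travel": [2.5, 0, -1.2], "yaw": 0, "jaw": 9.3},
])

```text
time_s: 5.45
eef_pos: [503.7, -230.9, 49.2]
eef_rot: [[0.158, 0.987, -0.0], [0.987, -0.158, -0.0], [-0.0, -0.0, -1.0]]
force: [-1.9, -1.1, 7.7]
grip_width: 0.994
grasp_force: 3.3
```

```bash
python3 -c "
from b import *
bar('scene','s3');bar('wrist');s=env.sense();print(s['eef_pos'],s['force'])
a=cv2.imread('pics/s3.png');cv2.imwrite('pics/s3c.png',cv2.resize(a[160:270,160:280],None,fx=4,fy=4,interpolation=2))"
```

```text
tcp [ 503.7 -230.9   49.2] t 5.45 [0.8]
top z 50.1522233824433 topface centre [ 511.5 -215.3] size [ 32.9 179.7] yaw -8.3
 all [ 508.9 -226.3] [ 63.1 182.1] 80.1
 red px 5 [ 595.6 -243.2   31.1]
tcp [ 503.8 -230.3   49.3] t 5.55 [0.57]
top z 51.29308062826482 topface centre [ 505.7 -216.9] size [ 28.3 180.5] yaw -9.8
 all [ 503.9 -227.2] [ 68.4 235.8] 80.6
 red px 0 
[ 503.70505669 -230.90264039   49.26080851] [-1.62462362 -0.20221881  5.69600657]
```

View pics/s3c.png

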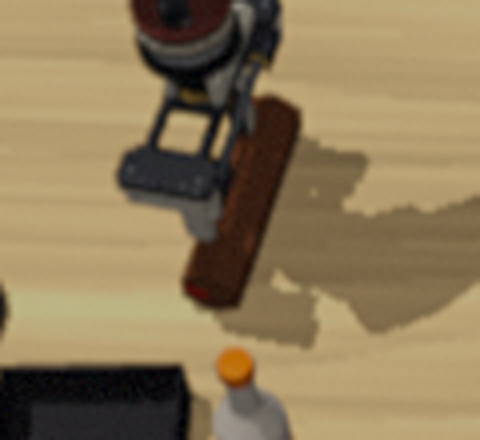

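The red stroke at (197,292) has risen and the bar is held mid-tilt; continue the arc.

>>> step_arm([
  {"travel": [0.4, 0, 0], "yaw": 0, "jaw": 9.3},
  {"travel": [0.8, 0, 0], "yaw": 0, "jaw": 9.3},
  {"travel": [1.1, 0, 0], "yaw": 0, "jaw": 9.3},
  {"travel": [1.1, 0, -0.3], "yaw": 0, "jaw": 9.3},
  {"travel": [0.6, 0, -2], "yaw": 0, "jaw": 9.3},
])

```text
time_s: 6.28
eef_pos: [504.1, -223.9, 67.7]
eef_rot: [[0.157, 0.988, -0.003], [0.988, -0.157, 0.002], [0.001, -0.003, -1.0]]
force: [-0.3, 0.4, -0.1]
grip_width: 1.003
grasp_force: 0.0
```

```bash
python3 -c "
from b import *
bar('scene','s4');bar('wrist');s=env.sense();print(s['eef_pos'],s['force'])
a=cv2.imread('pics/s4.png');cv2.imwrite('pics/s4c.png',cv2.resize(a[160:270,160:280],None,fx=4,fy=4,interpolation=2))"
```

```text
tcp [ 504.1 -223.9   67.7] t 6.275 [0.97, 0.5]
top z 46.565510023313344 topface centre [ 511.9 -207.2] size [ 33.5 182.1] yaw -9.7
 all [ 511.8 -208.3] [ 51.3 182.3] 80.9
 red px 54 [ 512.5 -226.9   38.8]
tcp [ 505.6 -226.4   69.7] t 6.375 [0.63]
top z 46.983221030604305 topface centre [ 507.6 -204.9] size [ 33.9 180.1] yaw -9.3
 all [ 508.9 -205.3] [ 60.1 223.8] 77.7
 red px 1078 [ 503.5 -222.8   39.9]
[ 504.85447359 -225.11980052   68.44680268] [ 0.38764092 -0.05873665  0.52134663]
```

>>> step_arm([
  {"travel": [-2.9, 0, 0], "yaw": 0, "jaw": 9.3},
  {"travel": [-2.9, 0, 1.5], "yaw": 0, "jaw": 9.3},
  {"travel": [-2.9, 0, 3.0], "yaw": 0, "jaw": 9.3},
  {"travel": [-1.4, 0, 3.0], "yaw": 0, "jaw": 9.3},
  {"travel": [-0.5, 0, 3.0], "yaw": 0, "jaw": 9.3},
])

```text
time_s: 7.1
eef_pos: [504.5, -227.9, 38.2]
eef_rot: [[0.156, 0.988, -0.001], [0.988, -0.156, 0.001], [0.001, -0.001, -1.0]]
force: [-0.1, -1.1, 0.9]
grip_width: 0.999
grasp_force: 1.1
```

>>> step_arm([
  {"travel": [0.3, 0, -0.4], "yaw": 0, "jaw": 9.3},
  {"travel": [0.9, 0, -0.9], "yaw": 0, "jaw": 9.3},
  {"travel": [1.5, 0, -1.2], "yaw": 0, "jaw": 9.3},
  {"travel": [2.1, 0, -1.2], "yaw": 0, "jaw": 9.3},
  {"travel": [2.6, 0, -1.2], "yaw": 0, "jaw": 9.3},
])

```text
time_s: 7.72
eef_pos: [508.3, -203.9, 50.7]
eef_rot: [[0.158, 0.987, -0.0], [0.987, -0.158, 0.0], [0.0, -0.0, -1.0]]
force: [0.3, -0.0, -0.6]
grip_width: 1.001
grasp_force: 0.0
```

```bash
python3 -c "
from b import *
bar('scene','s5');s=env.sense();print(s['eef_pos'],s['force'])"
```

```text
tcp [ 508.3 -203.9   50.7] t 7.725 [0.59]
top z 46.07899452472225 topface centre [ 514.7 -203.6] size [ 33.1 176.6] yaw -9.3
 all [ 514.8 -202.6] [ 52.2 179.4] 79.9
 red px 17 [ 589.  -230.3   38.5]
[ 508.34520125 -203.53334192   50.46920537] [-0.0971425   0.02788153  0.76617119]
```

The finger slipped over the top and the bar is still one flat from the goal. I'll retry with a deeper preload and a flatter arc.

>>> step_arm([
  {"travel": [-2.5, 0, -1.5], "yaw": 0, "jaw": 9.3},
  {"travel": [-4.3, 0, -0.5], "yaw": 0, "jaw": 9.3},
  {"travel": [-4.3, 0, 1.4], "yaw": 0, "jaw": 9.3},
  {"travel": [-2.6, 0, 1.4], "yaw": 0, "jaw": 9.3},
  {"travel": [-1.9, 0, 1.4], "yaw": 0, "jaw": 9.3},
])

```text
time_s: 8.45
eef_pos: [505.8, -221.4, 36.8]
eef_rot: [[0.156, 0.988, -0.0], [0.988, -0.156, 0.001], [0.001, -0.0, -1.0]]
force: [-0.8, -1.4, 0.8]
grip_width: 1.003
grasp_force: 0.9
```

>>> step_arm([
  {"travel": [0.3, 0, -0.25], "yaw": 0, "jaw": 9.3},
  {"travel": [0.7, 0, -0.55], "yaw": 0, "jaw": 9.3},
  {"travel": [1.2, 0, -0.8], "yaw": 0, "jaw": 9.3},
  {"travel": [1.7, 0, -0.95], "yaw": 0, "jaw": 9.3},
  {"travel": [2.2, 0, -1.0], "yaw": 0, "jaw": 9.3},
])

```text
time_s: 9.07
eef_pos: [509.0, -202.3, 47.6]
eef_rot: [[0.159, 0.987, 0.001], [0.987, -0.159, -0.002], [-0.001, 0.001, -1.0]]
force: [-1.1, -1.3, 7.1]
grip_width: 0.999
grasp_force: 3.6
```

```bash
python3 -c "
from b import *
bar('scene','s6');s=env.sense();print(s['eef_pos'],s['force'])"
```

```text
tcp [ 509.  -202.3   47.6] t 9.075 [0.69]
top z 49.99346448570209 topface centre [ 519.8 -183.6] size [ 33.  178.3] yaw -9.7
 all [ 518.1 -184. ] [ 47. 183.] 79.3
 red px 109 [ 552.1 -197.6   46.1]
[ 509.08362714 -201.90718489   47.70384551] [-1.27933566 -1.66571838  6.98028409]
```

Mid-tilt now; continue as before.

>>> step_arm([
  {"travel": [0.4, 0, 0], "yaw": 0, "jaw": 9.3},
  {"travel": [0.8, 0, 0], "yaw": 0, "jaw": 9.3},
  {"travel": [1.2, 0, 0], "yaw": 0, "jaw": 9.3},
  {"travel": [1.2, 0, -0.3], "yaw": 0, "jaw": 9.3},
  {"travel": [0.6, 0, -2], "yaw": 0, "jaw": 9.3},
])

```text
time_s: 9.8
eef_pos: [509.0, -194.0, 65.9]
eef_rot: [[0.157, 0.988, -0.003], [0.988, -0.157, 0.002], [0.002, -0.003, -1.0]]
force: [-0.1, 0.0, 0.1]
grip_width: 0.998
grasp_force: 0.0
```

```bash
python3 -c "
from b import *
bar('scene','s7');s=env.sense();print(s['eef_pos'],s['force'])
bar('wrist','w7')"
```

```text
tcp [ 509.  -194.    65.9] t 9.8 [0.97]
top z 48.28870882016479 topface centre [ 520.6 -165.8] size [ 31.6 180.3] yaw -8.8
 all [ 520.  -171.5] [ 62.1 182.9] 80.6
 red px 378 [ 527.1 -165.5   46.5]
[ 510.43492582 -196.45399477   67.67935291] [0.53700925 0.72891387 0.47890301]
tcp [ 510.4 -196.5   67.7] t 9.9 [0.9]
top z 48.28978759262711 topface centre [ 515.1 -170.9] size [ 32.4 180.9] yaw -9.0
 all [ 514.6 -175.7] [ 62.7 225.1] 81.1
 red px 8729 [ 515.1 -171.4   47.6]
```

View pics/w7.png

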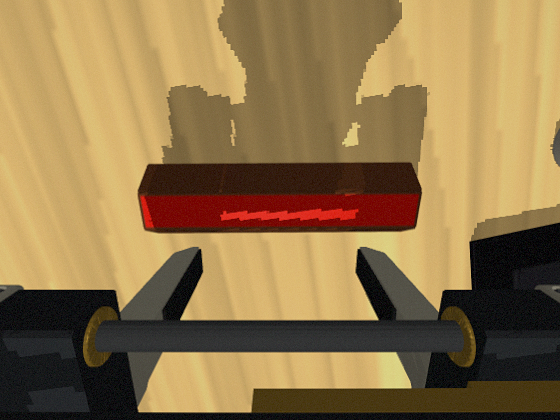

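Red face is on top, with the red band spanning columns 140–420 and rows 190–230. Rise now and go to the window.

>>> step_arm([
  {"travel": [0, 0, -6], "yaw": 0, "jaw": 9.3},
  {"travel": [4, -1, -10], "yaw": -10, "jaw": 9.3},
  {"travel": [10, -3, -13], "yaw": -20, "jaw": 9.3},
  {"travel": [16, -4.5, -13], "yaw": -30, "jaw": 9.3},
  {"travel": [22, -6, -13], "yaw": -40, "jaw": 9.3},
])

```text
time_s: 10.62
eef_pos: [485.2, 28.0, 196.6]
eef_rot: [[-0.518, 0.855, 0.0], [0.855, 0.518, 0.001], [0.0, 0.001, -1.0]]
force: [1.1, 0.4, -0.5]
grip_width: 1.0
grasp_force: 0.0
```

```bash
python3 -c "
from b import *
bar('scene')
s=env.sense();print(s['eef_pos'],s['eef_rot'],s['q'])
bar('top')"
```

```text
tcp [485.2  28.  196.6] t 10.625 [0.63]
top z 47.06215693236004 topface centre [ 522.2 -169.5] size [ 32.8 177.8] yaw -9.1
 all [ 522.1 -169.9] [ 49.7 177.7] 80.3
 red px 390 [ 525.4 -171.8   44.8]
[484.18085325  34.97238962 195.63232347] [[-5.27260641e-01  8.49698097e-01 -3.05953091e-03]
 [ 8.49678944e-01  5.27269353e-01  5.72020580e-03]
 [ 6.47364487e-03  4.16420386e-04 -9.99978959e-01]] [-0.31448386  0.40129094  0.2814058   1.92144864 -0.15388282  0.84175278
  0.60425493]
tcp [484.2  35.  195.6] t 10.725 [0.86]
top z 49.641228255829745 topface centre [ 519.  -165.7] size [ 36.5 179.8] yaw -8.7
 all [ 517.8 -167.2] [ 57.6 183.1] 82.8
 red px 355 [ 518.4 -166.1   45.4]
```

>>> step_arm([
  {"travel": [17.9, 11.7, 0], "yaw": 53, "jaw": 9.3},
  {"travel": [17.9, 11.7, 0], "yaw": 53, "jaw": 9.3},
  {"travel": [17.9, 11.7, 0], "yaw": 53, "jaw": 9.3},
  {"travel": [17.9, 11.7, 0], "yaw": 53, "jaw": 9.3},
  {"travel": [17.9, 11.7, 0], "yaw": 53, "jaw": 9.3},
])

```text
time_s: 11.45
eef_pos: [494.3, 241.2, 195.4]
eef_rot: [[0.38, 0.925, -0.001], [0.925, -0.38, -0.001], [-0.001, -0.001, -1.0]]
force: [0.5, -1.4, -1.4]
grip_width: 0.996
grasp_force: 0.0
```

>>> step_arm([
  {"travel": [0, 0, 0], "yaw": 53, "jaw": 9.3},
  {"travel": [0, 0, 0], "yaw": 53, "jaw": 9.3},
  {"travel": [0, 0, 0], "yaw": 53, "jaw": 9.3},
  {"travel": [0, 0, 0], "yaw": 53, "jaw": 9.3},
  {"travel": [0, 0, 0], "yaw": 53, "jaw": 9.3},
])

```text
time_s: 12.08
eef_pos: [495.0, 237.2, 196.2]
eef_rot: [[0.969, 0.247, -0.0], [0.247, -0.969, -0.002], [-0.001, 0.002, -1.0]]
force: [-0.2, 0.1, -0.3]
grip_width: 0.999
grasp_force: 0.0
```

```bash
python3 -c "
from b import *
print(np.round(env.get_calibration('wrist')['T_tool_cam'],2))
s=env.sense();im,d=env.snapshot('wrist');W=cloud('wrist',d,s);np.save('w8.npy',W);cv2.imwrite('pics/w8.png',im);print(s['eef_pos'],np.round(s['eef_rot'],3),s['q'])
for o in('handle','sash','window'):
  for r in env.masks_of(o,'wrist')[:1]:
    w=W[r['pixels']];w=w[~np.isnan(w[:,0])];print(o,r['confidence'],r['extent'],np.median(w,0),np.percentile(w,5,0),np.percentile(w,95,0))
g=W.reshape(-1,3);hs=cv2.cvtColor(im,cv2.COLOR_BGR2HSV).reshape(-1,3)
k=(hs[:,2]<60)&(g[:,0]>535)&(g[:,0]<630)&(g[:,1]>270)&(g[:,1]<370)&(g[:,2]>60)&(g[:,2]<105)
print('dark',k.sum(),np.median(g[k],0),cv2.minAreaRect(g[k][:,:2].astype(np.float32)))
b=(abs(hs[:,0].astype(int)-110)<15)&(hs[:,1]>100)&(abs(g[:,2]-20)<8)
print('blue',b.sum(),np.median(g[b],0),cv2.minAreaRect(g[b][:,:2].astype(np.float32)))
"
```

```text
[[-0.0000e+00 -9.5000e-01 -3.0000e-01  8.3770e+01]
 [ 1.0000e+00 -0.0000e+00 -0.0000e+00  2.0000e-02]
 [ 0.0000e+00 -3.0000e-01  9.5000e-01 -1.6635e+02]
 [ 0.0000e+00  0.0000e+00  0.0000e+00  1.0000e+00]]
[495.0074839  237.15437824 196.18741886] [[ 0.969  0.247 -0.   ]
 [ 0.247 -0.969 -0.002]
 [-0.001  0.002 -1.   ]] [-0.97838396  0.58726169  0.78834102  1.76511027 -0.48541806  0.99568653
 -1.32258451]
handle 0.8 [136.3, 0.0, 366.9, 140.4] [639.5996958  246.83739536  91.59188138] [562.64789769 141.5841828   50.7945551 ] [654.29045859 350.93332025 144.62776767]
sash 0.62 [135.1, 0.2, 367.9, 142.2] [639.46318263 246.93499528  88.67866111] [562.08283574 141.40221121  46.36596539] [654.26206841 352.3942628  144.65321388]
dark 3728 [585.81101602 323.27137759  80.79982768] ((586.2293090820312, 320.3858642578125), (89.4977798461914, 41.92085266113281), 3.5529611110687256)
blue 6401 [582.29796162 194.49496718  21.03029068] ((577.5625, 193.7861328125), (123.67826080322266, 59.9745979309082), 3.1452105045318604)
```

View pics/w8.png

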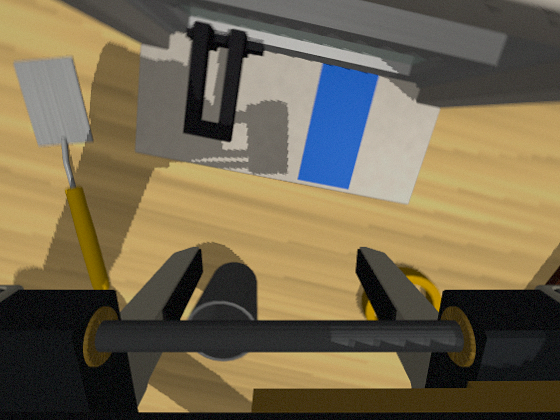

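The handle (U at cols 185–260, rows 20–140) and blue strip (cols 300–375) are clear, and the measurements agree with the first ones. The camera sits on the tool's +x side, so I'll turn it toward the robot before working near the glass.

>>> step_arm([
  {"travel": [0, 0, 0], "yaw": -53, "jaw": 9.3},
  {"travel": [0, 0, 0], "yaw": -53, "jaw": 9.3},
  {"travel": [0, 0, 0], "yaw": -53, "jaw": 9.3},
  {"travel": [0, 0, 0], "yaw": -53, "jaw": 9.3},
  {"travel": [0, 0, 0], "yaw": -53, "jaw": 9.3},
])

```text
time_s: 12.9
eef_pos: [494.6, 238.4, 196.7]
eef_rot: [[0.37, 0.929, 0.0], [0.929, -0.37, -0.0], [0.0, 0.0, -1.0]]
force: [-0.0, -0.2, 0.1]
grip_width: 0.998
grasp_force: 0.0
```

>>> step_arm([
  {"travel": [0, 0, 0], "yaw": -53, "jaw": 9.3},
  {"travel": [0, 0, 0], "yaw": -53, "jaw": 9.3},
  {"travel": [0, 0, 0], "yaw": -53, "jaw": 9.3},
  {"travel": [0, 0, 0], "yaw": -53, "jaw": 9.3},
  {"travel": [0, 0, 0], "yaw": -53, "jaw": 9.3},
])

```text
time_s: 13.52
eef_pos: [494.6, 238.4, 196.7]
eef_rot: [[-0.519, 0.855, 0.0], [0.855, 0.519, -0.0], [-0.0, 0.0, -1.0]]
force: [-0.5, -0.4, -0.4]
grip_width: 0.998
grasp_force: 0.0
```

>>> step_arm([
  {"travel": [0, 0, 0], "yaw": -53, "jaw": 9.3},
  {"travel": [0, 0, 0], "yaw": -53, "jaw": 9.3},
  {"travel": [0, 0, 0], "yaw": -53, "jaw": 9.3},
  {"travel": [0, 0, 0], "yaw": -53, "jaw": 9.3},
  {"travel": [0, 0, 0], "yaw": -53, "jaw": 9.3},
])

```text
time_s: 14.15
eef_pos: [494.7, 238.3, 196.7]
eef_rot: [[-0.995, 0.1, 0.0], [0.1, 0.995, -0.0], [-0.0, -0.0, -1.0]]
force: [0.8, 0.5, -0.4]
grip_width: 0.998
grasp_force: 0.0
```

>>> step_arm([
  {"travel": [-3, 4.4, 0], "yaw": -9.3, "jaw": 9.3},
  {"travel": [-6.1, 8.7, 0], "yaw": -9.3, "jaw": 9.3},
  {"travel": [-6.1, 8.7, 5], "yaw": -9.3, "jaw": 9.3},
  {"travel": [-6.1, 8.7, 9.5], "yaw": -9.3, "jaw": 9.3},
  {"travel": [-6.1, 8.7, 13.7], "yaw": -9.3, "jaw": 9.3},
])

```text
time_s: 14.78
eef_pos: [564.7, 318.2, 58.0]
eef_rot: [[-0.998, -0.056, 0.0], [-0.056, 0.998, -0.0], [0.0, -0.0, -1.0]]
force: [0.6, 0.5, 0.8]
grip_width: 1.002
grasp_force: 0.0
```

>>> step_arm([
  {"travel": [0, 0, 0], "yaw": 0, "jaw": 3},
  {"travel": [0, 0, 0], "yaw": 0, "jaw": 3},
  {"travel": [0, 0, 0], "yaw": 0, "jaw": 3},
  {"travel": [0, 0, 0], "yaw": 0, "jaw": 3},
  {"travel": [0, 0, 0], "yaw": 0, "jaw": 3},
])

```text
time_s: 15.4
eef_pos: [564.6, 319.5, 60.6]
eef_rot: [[-0.998, -0.056, 0.001], [-0.056, 0.998, 0.001], [-0.001, 0.001, -1.0]]
force: [0.2, -0.5, 0.2]
grip_width: 0.51
grasp_force: 0.0
```

>>> step_arm([
  {"travel": [0, 0, 0], "yaw": 0, "jaw": 3},
  {"travel": [0, 0, 0], "yaw": 0, "jaw": 3},
  {"travel": [0, 0, -0.5], "yaw": 0, "jaw": 3},
  {"travel": [0, 0, -1.5], "yaw": 0, "jaw": 3},
  {"travel": [0, 0, -2.5], "yaw": 0, "jaw": 3},
])

```text
time_s: 16.02
eef_pos: [564.3, 318.8, 82.9]
eef_rot: [[-0.998, -0.056, -0.001], [-0.056, 0.998, -0.001], [0.001, -0.001, -1.0]]
force: [5.3, 0.8, -13.4]
grip_width: 0.448
grasp_force: 30.0
```

>>> step_arm([
  {"travel": [0, 0, -1.2], "yaw": 0, "jaw": 3},
  {"travel": [0, 0, -2.4], "yaw": 0, "jaw": 3},
  {"travel": [0, 0, -3.6], "yaw": 0, "jaw": 3},
  {"travel": [0, 0, -4.8], "yaw": 0, "jaw": 3},
  {"travel": [0, 0, -6.0], "yaw": 0, "jaw": 3},
])

```text
time_s: 16.65
eef_pos: [564.3, 318.8, 143.6]
eef_rot: [[-0.998, -0.056, -0.0], [-0.056, 0.998, -0.001], [0.0, -0.001, -1.0]]
force: [5.5, 1.2, -13.2]
grip_width: 0.446
grasp_force: 30.0
```

```bash
python3 -c "
from b import *
s=env.sense();print(s['eef_pos'],s['force'],s['grip_width'],s['grasp_force'])
for n in('scene','top'):
  im,d=env.snapshot(n);W=cloud(n,d);cv2.imwrite('pics/%s9.png'%n,im)
  for r in env.masks_of('sash',n)[:1]:
    w=W[r['pixels']];w=w[~np.isnan(w[:,0])];print(r['confidence'],np.percentile(w,[2,50,98],0))
"
```

```text
[564.32105514 318.84220632 143.6119881 ] [  5.53545224   1.20083725 -13.17808996] 0.44600123067924474 30.008144080638885
0.62 [[644.29984546 133.628615   108.83260146]
 [654.61987    255.51257264 152.81240239]
 [670.41660998 372.23835307 216.16379431]]
0.59 [[610.14208532 287.89917501 124.22571127]
 [625.32800031 304.27962565 161.19473377]
 [630.3435676  316.12337734 237.05415796]]
```

>>> step_arm([
  {"travel": [0, 0, 0], "yaw": 0, "jaw": 9.3},
  {"travel": [0, 0, 0], "yaw": 0, "jaw": 9.3},
  {"travel": [0, 0, 0], "yaw": 0, "jaw": 9.3},
  {"travel": [0, 0, 0], "yaw": 0, "jaw": 9.3},
  {"travel": [0, 0, -4], "yaw": 0, "jaw": 9.3},
])

```text
time_s: 17.48
eef_pos: [561.9, 318.1, 181.7]
eef_rot: [[-0.998, -0.056, -0.007], [-0.056, 0.998, -0.004], [0.008, -0.004, -1.0]]
force: [0.5, 1.1, 0.5]
grip_width: 0.937
grasp_force: 0.0
```

>>> step_arm([
  {"travel": [4, -4, -1], "yaw": 0, "jaw": 9.3},
  {"travel": [7, -9, -1], "yaw": 3, "jaw": 9.3},
  {"travel": [8, -15, -1], "yaw": 6, "jaw": 9.3},
  {"travel": [9, -21, -1], "yaw": 9, "jaw": 9.3},
  {"travel": [10, -27, -1], "yaw": 12, "jaw": 9.3},
])

```text
time_s: 18.1
eef_pos: [479.2, 42.4, 195.1]
eef_rot: [[-0.988, 0.155, 0.001], [0.155, 0.988, 0.0], [-0.001, 0.0, -1.0]]
force: [1.2, -0.4, -0.6]
grip_width: 0.998
grasp_force: 0.0
```

>>> step_arm([
  {"travel": [-1, -5, 0], "yaw": 0, "jaw": 9.3},
  {"travel": [-2, -10, 1], "yaw": 0, "jaw": 9.3},
  {"travel": [-3, -15, 2], "yaw": 0, "jaw": 9.3},
  {"travel": [-4, -19.5, 3.5], "yaw": 0, "jaw": 9.3},
  {"travel": [-4, -19.5, 4.5], "yaw": 0, "jaw": 9.3},
])

```text
time_s: 18.73
eef_pos: [488.4, -159.6, 149.2]
eef_rot: [[-0.987, 0.161, -0.0], [0.161, 0.987, -0.003], [-0.0, -0.003, -1.0]]
force: [-0.5, 0.3, -0.5]
grip_width: 0.997
grasp_force: 0.0
```

```bash
python3 -c "
from b import *
env.snapshot('wrist')
s,im,W,m=bar('wrist','w10')
bar('scene')"
```

```text
tcp [ 487.9 -156.1  148. ] t 18.775 [0.58]
top z 47.40404800807786 topface centre [ 515.6 -168.9] size [ 32.4 180.3] yaw -8.9
 all [ 515.2 -170.5] [ 55.  180.7] 81.2
 red px 4015 [ 503.9 -166.9   46.9]
tcp [ 488.8 -153.2  149.3] t 18.875 [0.87]
top z 46.38150958860005 topface centre [ 518.9 -170.2] size [ 32.7 183.1] yaw -9.0
 all [ 502.9 -172.7] [ 61.8 219.3] 81.3
 red px 384 [ 526.5 -172.2   44.4]
```

View pics/w10.png

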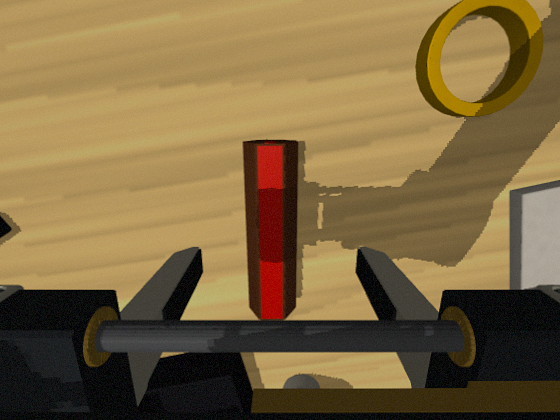

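```bash
python3 -c "
from b import *
s=env.sense();print(s['eef_pos'],s['qd'])
s,im,W,m=bar('wrist')
R=np.array(s['eef_rot']);w=W[m];w=w[(w[:,2]>42)&(w[:,2]<52)];t=(w-s['eef_pos'])@R
print('tool frame bar top: x',np.percentile(t[:,0],[1,99]),'y',np.percentile(t[:,1],[1,50,99]),cv2.minAreaRect(t[:,:2].astype(np.float32)))
print(env.get_calibration('wrist')['fx'])
print(env.sense()['eef_pos'])"
```

```text
[ 489.5126842  -152.84034147  150.00935019] [-0.00426056 -0.00667506  0.00513119 -0.00425085  0.0019361  -0.00228802
  0.00166748]
tcp [ 489.5 -152.8  150. ] t 18.975 [0.97]
top z 47.388449437375755 topface centre [ 515.9 -168.9] size [ 32.3 180.8] yaw -8.8
 all [ 515.5 -170.1] [ 55.6 181.1] 80.5
 red px 3960 [ 503.7 -167.3   46.8]
tool frame bar top: x [-116.14805341   61.111277  ] y [-27.66445624 -11.99747686   3.25806276] ((-28.47295379638672, -12.050653457641602), (180.78952026367188, 32.93602752685547), 0.37622931599617004)
303.93114327507726
[ 489.59520619 -153.21353638  150.20834857]
```

Bar centre is 12 mm to the tool's -y, and the grip lands 28 mm robot-side of its middle. The red face (cols 255–285) is up. Descend and grip.

>>> step_arm([
  {"travel": [0, -1.2, 0], "yaw": 0, "jaw": 9.3},
  {"travel": [0, -1.2, 5], "yaw": 0, "jaw": 9.3},
  {"travel": [0, -1.2, 10], "yaw": 0, "jaw": 9.3},
  {"travel": [0, -1.2, 13], "yaw": 0, "jaw": 9.3},
  {"travel": [0, -1.2, 14.4], "yaw": 0, "jaw": 9.3},
])

```text
time_s: 19.7
eef_pos: [486.4, -167.0, 4.3]
eef_rot: [[-0.988, 0.154, -0.002], [0.154, 0.988, 0.0], [0.002, -0.0, -1.0]]
force: [-0.3, 0.4, -0.1]
grip_width: 1.0
grasp_force: 0.0
```

>>> step_arm([
  {"travel": [0, 0, 0], "yaw": 0, "jaw": 4},
  {"travel": [0, 0, 0], "yaw": 0, "jaw": 4},
  {"travel": [0, 0, 0], "yaw": 0, "jaw": 4},
  {"travel": [0, 0, 0], "yaw": 0, "jaw": 4},
  {"travel": [0, 0, 0], "yaw": 0, "jaw": 4},
])

```text
time_s: 20.32
eef_pos: [487.6, -166.3, 6.2]
eef_rot: [[-0.988, 0.153, 0.001], [0.153, 0.988, 0.0], [-0.001, 0.0, -1.0]]
force: [-0.9, 0.4, 3.9]
grip_width: 0.544
grasp_force: 30.0
```

>>> step_arm([
  {"travel": [0, 0, 0], "yaw": 0, "jaw": 4},
  {"travel": [0, 0, 0], "yaw": 0, "jaw": 4},
  {"travel": [0, 0, -0.5], "yaw": 0, "jaw": 4},
  {"travel": [0, 0, -1.5], "yaw": 0, "jaw": 4},
  {"travel": [0, 0, -3], "yaw": 0, "jaw": 4},
])

```text
time_s: 20.95
eef_pos: [486.6, -166.6, 36.1]
eef_rot: [[-0.988, 0.153, -0.001], [0.153, 0.988, 0.0], [0.001, -0.0, -1.0]]
force: [0.2, -0.7, -1.2]
grip_width: 0.544
grasp_force: 30.0
```

```bash
python3 -c "
from b import *
s=env.sense();print(s['eef_pos'],s['force'],s['wrist_torque'])
s,im,W,m=bar('scene','s11')
w=W[m];w=w[(w[:,2]>25)];print(np.c_[np.percentile(w[:,0],[2,98])])
for lo in range(420,620,30):
  k=w[(w[:,0]>lo)&(w[:,0]<lo+30)]
  if len(k)>3:print(lo,np.percentile(k[:,2],90))
a=im;cv2.imwrite('pics/s11c.png',cv2.resize(a[160:270,180:300],None,fx=5,fy=5,interpolation=2))"
```

```text
[ 486.64972841 -166.60402264   36.05547388] [ 0.21168404 -0.71878787 -1.20075083] [-0.02236025  0.06606339  0.0191214 ]
tcp [ 486.6 -166.6   36.1] t 20.95 [0.92]
top z 75.51057184608385 topface centre [ 547.  -174.9] size [ 33.7 122.7] yaw -8.2
 all [ 547.4 -175.9] [ 51.1 123.9] 82.5
 red px 294 [ 549.5 -177.2   73.6]
[[492.93525294]
 [608.52693331]]
480 76.43557219001028
510 76.02785339196343
540 75.48948216416338
570 75.12039536984052
600 72.35252050326126
```

View pics/s11c.png

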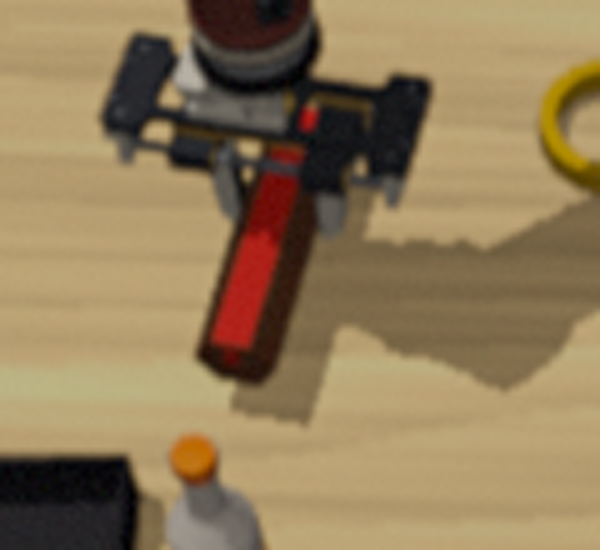

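Held level with red on top (red band at (250,290)). Carry it to the window.

>>> step_arm([
  {"travel": [0.3, 2, -1.2], "yaw": 0, "jaw": 4},
  {"travel": [0.9, 6, -1.9], "yaw": -2, "jaw": 4},
  {"travel": [1.6, 11, -1.9], "yaw": -5, "jaw": 4},
  {"travel": [2.3, 16, -1.9], "yaw": -8, "jaw": 4},
  {"travel": [3, 21, -1.9], "yaw": -10, "jaw": 4},
])

```text
time_s: 21.68
eef_pos: [489.8, 47.1, 54.9]
eef_rot: [[-1.0, -0.022, 0.001], [-0.022, 1.0, 0.0], [-0.001, 0.0, -1.0]]
force: [0.9, 1.1, -1.3]
grip_width: 0.542
grasp_force: 30.0
```

>>> step_arm([
  {"travel": [0, 4.5, 0], "yaw": -1, "jaw": 4},
  {"travel": [-0.2, 9, 0], "yaw": -2, "jaw": 4},
  {"travel": [-0.3, 12.5, 0], "yaw": -2.4, "jaw": 4},
  {"travel": [-0.3, 14.2, 0], "yaw": -2.4, "jaw": 4},
  {"travel": [-0.3, 14.2, 0], "yaw": -2.4, "jaw": 4},
])

```text
time_s: 22.3
eef_pos: [489.5, 188.1, 54.6]
eef_rot: [[-0.998, -0.064, -0.0], [-0.064, 0.998, -0.0], [0.0, -0.0, -1.0]]
force: [0.1, -0.5, -0.6]
grip_width: 0.541
grasp_force: 30.0
```

```bash
python3 -c "
from b import *
s=env.sense();print(s['eef_pos'],np.round(s['eef_rot'],3))
for n in('top','scene'):
  s,im,W,m=bar(n,n+'12')
  hs=cv2.cvtColor(im,cv2.COLOR_BGR2HSV).reshape(-1,3);g=W.reshape(-1,3)
  b=(abs(hs[:,0].astype(int)-110)<15)&(hs[:,1]>100)&(abs(g[:,2]-20)<8)&(g[:,1]>120)&(g[:,1]<260)
  print('blue',b.sum(),cv2.minAreaRect(g[b][:,:2].astype(np.float32)) if b.sum() else '')
"
```

```text
[489.48859886 188.1343425   54.55599459] [[-0.998 -0.064 -0.   ]
 [-0.064  0.998 -0.   ]
 [ 0.    -0.    -1.   ]]
tcp [489.5 188.1  54.6] t 22.3 [0.73, 0.63, 0.33]
top z 170.3517908266423 topface centre [584.6 321.5] size [82.6 43.4] yaw 4.6
 all [591.9 327.2] [94.7 58.9] 0.5
 red px 0 
blue 226 ((597.454345703125, 197.78900146484375), (114.26508331298828, 57.740909576416016), 4.642712116241455)
tcp [489.8 185.4  54.6] t 22.4 []
blue 534 ((660.6077270507812, 197.05361938476562), (93.4423599243164, 57.29880142211914), 4.801041126251221)
```

>>> step_arm([
  {"travel": [-1.5, 0, 0.8], "yaw": 0, "jaw": 4},
  {"travel": [-3.5, 0, 0.8], "yaw": 0, "jaw": 4},
  {"travel": [-5.5, 0, 0.8], "yaw": 0, "jaw": 4},
  {"travel": [-7.5, 0, 0.8], "yaw": 0, "jaw": 4},
  {"travel": [-8.5, 0, 0.8], "yaw": 0, "jaw": 4},
])

```text
time_s: 23.12
eef_pos: [576.6, 191.8, 46.1]
eef_rot: [[-0.998, -0.061, 0.001], [-0.061, 0.998, -0.0], [-0.001, -0.001, -1.0]]
force: [-0.4, -0.2, -1.2]
grip_width: 0.545
grasp_force: 30.0
```

```bash
python3 -c "
from b import *
s=env.sense();print(s['eef_pos'],s['force'])
s,im,W,m=bar('scene','s13')
s,im,W,m=bar('wrist','w13')
cv2.imwrite('pics/c13.png',np.hstack([cv2.resize(cv2.imread('pics/s13.png')[180:290,310:430],(430,394)),cv2.resize(im,(370,278)).__class__((394,370,3),np.uint8)*0+np.pad(cv2.resize(im,(370,278)),((0,116),(0,0),(0,0)))]))
print(env.sense()['eef_pos'])"
```

```text
[576.59537848 191.76275124  46.0683042 ] [-0.40529813 -0.15123342 -1.17757717]
tcp [576.6 191.8  46.1] t 23.125 [0.76, 0.25]
top z 85.5721529250612 topface centre [674.2 194.4] size [47.6 32. ] yaw 1.9
 all [663.3 195.7] [69.8 51.9] 1.3
 red px 120 [676.7 196.7  83.7]
tcp [576.  192.1  46.1] t 23.225 [0.97]
top z 87.49372494207276 topface centre [574.  191.9] size [120.4  32.1] yaw 4.0
 all [583.9 192.4] [140.8  52.4] 3.9
 red px 8598 [554.5 191.   86.9]
[573.94565809 192.5191979   46.15442139]
```

View pics/c13.png

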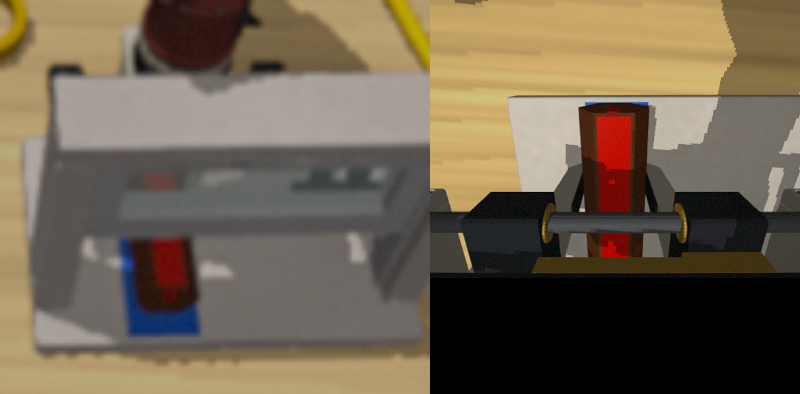

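Both views show the bar over the blue strip with red up. Lower it with +2 mm in y, then release.

>>> step_arm([
  {"travel": [0, 0.2, 0.7], "yaw": 0, "jaw": 4},
  {"travel": [0, 0.2, 1.3], "yaw": 0, "jaw": 4},
  {"travel": [0, 0.2, 1.7], "yaw": 0, "jaw": 4},
  {"travel": [0, 0.2, 2.0], "yaw": 0, "jaw": 4},
  {"travel": [0, 0.2, 2.0], "yaw": 0, "jaw": 4},
])

```text
time_s: 23.95
eef_pos: [574.5, 194.9, 26.6]
eef_rot: [[-0.998, -0.063, 0.0], [-0.063, 0.998, -0.0], [-0.0, -0.0, -1.0]]
force: [-0.8, 0.1, -0.7]
grip_width: 0.544
grasp_force: 30.0
```

>>> step_arm([
  {"travel": [0, 0, 0], "yaw": 0, "jaw": 9},
  {"travel": [0, 0, 0], "yaw": 0, "jaw": 9},
  {"travel": [0, 0, 0], "yaw": 0, "jaw": 9},
  {"travel": [0, 0, 0], "yaw": 0, "jaw": 9},
  {"travel": [0, 0, 0], "yaw": 0, "jaw": 9},
])

```text
time_s: 24.58
eef_pos: [574.5, 194.9, 26.6]
eef_rot: [[-0.998, -0.063, 0.0], [-0.063, 0.998, -0.0], [-0.0, -0.0, -1.0]]
force: [0.2, 0.3, -0.1]
grip_width: 0.96
grasp_force: 0.0
```

```bash
python3 -c "
from b import *
bar('scene','s14');bar('wrist','w14')
s=env.sense();print(s['eef_pos'],s['force'])"
```

```text
tcp [574.5 194.9  26.6] t 24.575 [0.61]
top z 67.39418031370947 topface centre [668.2 197.4] size [53.7 32. ] yaw 2.9
 all [666.1 198.1] [59.2 46.8] 1.4
 red px 137 [671.1 199.5  65.8]
tcp [574.5 194.9  26.6] t 24.675 [0.73]
top z 67.2902940936545 topface centre [573.  194.6] size [121.9  32.3] yaw 3.9
 all [591.7 196.1] [159.6  60.7] 3.8
 red px 8645 [553.1 193.8  66.8]
[574.46827795 194.8985499   26.6004535 ] [0.08790799 0.17198124 0.73021187]
```

>>> step_arm([
  {"travel": [2.5, 0, 0], "yaw": 0, "jaw": 9.2},
  {"travel": [6, 0, 0], "yaw": 0, "jaw": 9.2},
  {"travel": [10, 0, 0], "yaw": 0, "jaw": 9.2},
  {"travel": [10, 0, -6], "yaw": 0, "jaw": 6},
  {"travel": [10, 0, -12], "yaw": 0, "jaw": 3},
])

```text
time_s: 25.4
eef_pos: [473.7, 188.5, 147.6]
eef_rot: [[-0.998, -0.063, -0.002], [-0.063, 0.998, -0.001], [0.002, -0.001, -1.0]]
force: [1.2, 0.0, 0.1]
grip_width: 0.826
grasp_force: 0.0
```

>>> step_arm([
  {"travel": [0, 0, -5.5], "yaw": 0, "jaw": 0},
  {"travel": [0, 5, -6], "yaw": 0, "jaw": 0},
  {"travel": [0, 10, -6], "yaw": 0, "jaw": 0},
  {"travel": [-5, 13, -6], "yaw": 0, "jaw": 0},
  {"travel": [-9.7, 13, -6], "yaw": 0, "jaw": 0},
])

```text
time_s: 26.02
eef_pos: [562.6, 329.3, 206.6]
eef_rot: [[-0.998, -0.07, -0.001], [-0.07, 0.998, 0.003], [0.001, 0.003, -1.0]]
force: [0.5, 0.6, -0.6]
grip_width: 0.286
grasp_force: 0.0
```

```bash
python3 -c "
from b import *
bar('scene');bar('top')
s=env.sense();print(s['eef_pos'],s['force'],s['grip_width'])"
```

```text
tcp [562.6 329.3 206.6] t 26.025 [0.58, 0.41]
top z 67.36326947688795 topface centre [667.4 197.4] size [54.7 32.8] yaw 7.8
 all [658.8 201.3] [55.5 77.9] 88.0
 red px 141 [670.6 199.4  66.1]
tcp [567.7 323.1 205.4] t 26.125 [0.59]
top z 69.91974024635003 topface centre [580.8 194.8] size [129.   39.1] yaw 1.4
 all [582.5 198.4] [135.3  52.8] 4.2
 red px 290 [583.2 197.7  66.1]
[563.32138126 323.7638564  205.79112837] [-0.43843781  0.60524459  0.35978265] 0.11327395383785932
```

>>> step_arm([
  {"travel": [0, -0.4, 0], "yaw": 0, "jaw": 0},
  {"travel": [0, -0.4, 2], "yaw": 0, "jaw": 0},
  {"travel": [0, -0.4, 3.5], "yaw": 0, "jaw": 0},
  {"travel": [0, -0.4, 4.2], "yaw": 0, "jaw": 0},
  {"travel": [0, -0.4, 5.0], "yaw": 0, "jaw": 0},
])

```text
time_s: 26.85
eef_pos: [562.8, 320.4, 156.9]
eef_rot: [[-0.998, -0.063, -0.001], [-0.063, 0.998, -0.0], [0.001, -0.0, -1.0]]
force: [-3.1, -1.4, 3.5]
grip_width: 0.007
grasp_force: 1.6
```

>>> step_arm([
  {"travel": [0, 0, 0.6], "yaw": 0, "jaw": 0},
  {"travel": [0, 0, 1.2], "yaw": 0, "jaw": 0},
  {"travel": [0, 0, 1.8], "yaw": 0, "jaw": 0},
  {"travel": [0, 0, 2.2], "yaw": 0, "jaw": 0},
  {"travel": [0, 0, 2.6], "yaw": 0, "jaw": 0},
])

```text
time_s: 27.48
eef_pos: [564.1, 320.5, 130.6]
eef_rot: [[-0.998, -0.062, 0.001], [-0.062, 0.998, 0.0], [-0.001, 0.0, -1.0]]
force: [-0.2, -0.2, 2.5]
grip_width: 0.008
grasp_force: 1.2
```

>>> step_arm([
  {"travel": [0, 0, 0.15], "yaw": 0, "jaw": 0},
  {"travel": [0, 0, 0.3], "yaw": 0, "jaw": 0},
  {"travel": [0, 0, 0.45], "yaw": 0, "jaw": 0},
  {"travel": [0, 0, 0.6], "yaw": 0, "jaw": 0},
  {"travel": [0, 0, 0.7], "yaw": 0, "jaw": 0},
])

```text
time_s: 28.1
eef_pos: [564.0, 320.5, 123.7]
eef_rot: [[-0.998, -0.062, 0.001], [-0.062, 0.998, 0.0], [-0.001, 0.0, -1.0]]
force: [1.0, 0.2, 3.1]
grip_width: 0.007
grasp_force: 1.1
```

>>> step_arm([
  {"travel": [0, 0, 0.1], "yaw": 0, "jaw": 0},
  {"travel": [0, 0, 0.2], "yaw": 0, "jaw": 0},
  {"travel": [0, 0, 0.3], "yaw": 0, "jaw": 0},
  {"travel": [0, 0, 0.3], "yaw": 0, "jaw": 0},
])

```text
time_s: 28.6
eef_pos: [563.8, 320.4, 120.7]
eef_rot: [[-0.998, -0.062, 0.0], [-0.062, 0.998, -0.0], [-0.0, -0.0, -1.0]]
force: [2.3, -1.0, 2.9]
grip_width: 0.006
grasp_force: 1.3
```

```bash
python3 -c "
from b import *
s=env.sense();print(s['eef_pos'],s['force'])
s,im,W,m=bar('scene','s15')
for r in env.masks_of('sash','scene')[:1]:
    w=W[r['pixels']];w=w[~np.isnan(w[:,0])];print(r['confidence'],np.percentile(w,[1,2,50,98,99],0))
s,im,W,m=bar('wrist','w15')
g=W.reshape(-1,3);hs=cv2.cvtColor(im,cv2.COLOR_BGR2HSV).reshape(-1,3)
k=(hs[:,2]<60)&(g[:,0]>540)&(g[:,0]<630)&(g[:,1]>280)&(g[:,1]<360)&(g[:,2]>95)&(g[:,2]<150)
print('handle top',k.sum(),np.percentile(g[k],[10,50,90],0) if k.sum() else '')
"
```

```text
[563.84256531 320.38289981 120.6998053 ] [ 2.29499721 -1.03729873  2.90231453]
tcp [563.8 320.4 120.7] t 28.6 [0.58, 0.23]
top z 66.76399958841134 topface centre [678.2 198.4] size [31.3 29.7] yaw 6.4
 all [675.9 199.4] [52.7 41.3] 89.6
 red px 78 [681.1 200.4  65.3]
0.68 [[638.3881599  131.57132891  66.92118135]
 [640.52318313 134.16212584  68.69556618]
 [654.21937757 254.17970299 132.90109752]
 [668.83182849 369.73224436 187.53895935]
 [669.28563185 372.28907846 188.25431362]]
tcp [563.8 320.4 120.7] t 28.75 [0.7]
top z 67.30208232843265 topface centre [576.3 196.9] size [128.7  31.7] yaw 4.1
 all [582.4 187.6] [139.7  68.2] 3.6
 red px 4229 [568.7 194.8  66.8]
handle top 2605 [[541.04590614 300.21033293 116.94205451]
 [548.15353436 316.79583933 123.20237794]
 [559.11455266 334.78831731 124.15970669]]
```

>>> step_arm([
  {"travel": [0, 0, 0.1], "yaw": 0, "jaw": 0},
  {"travel": [0, 0, 0.2], "yaw": 0, "jaw": 0},
  {"travel": [0, 0, 0.2], "yaw": 0, "jaw": 0},
])

```text
time_s: 29.22
eef_pos: [564.0, 320.5, 120.4]
eef_rot: [[-0.998, -0.062, 0.001], [-0.062, 0.998, 0.001], [-0.001, 0.0, -1.0]]
force: [-0.2, -1.5, 9.5]
grip_width: 0.007
grasp_force: 4.2
```

Contact: the force rose to 9.5 N with no further travel, so the sash is resting on the bar. Retreat.

>>> step_arm([
  {"travel": [0, 0, -1], "yaw": 0, "jaw": 0},
  {"travel": [0, 0, -4], "yaw": 0, "jaw": 0},
  {"travel": [0, 0, -9], "yaw": 0, "jaw": 0},
  {"travel": [4, 0, -10], "yaw": 0, "jaw": 0},
  {"travel": [9, 0, -10], "yaw": 0, "jaw": 0},
])

```text
time_s: 29.85
eef_pos: [472.4, 315.3, 219.1]
eef_rot: [[-0.998, -0.062, -0.001], [-0.062, 0.998, 0.001], [0.001, 0.001, -1.0]]
force: [0.2, 0.6, -0.5]
grip_width: 0.005
grasp_force: 0.0
```

```bash
python3 -c "
from b import *
s,im,W,m=bar('scene','s16')
for r in env.masks_of('sash','scene')[:1]:
    w=W[r['pixels']];w=w[~np.isnan(w[:,0])];print(r['confidence'],np.percentile(w,[1,2,50,98,99],0))
s,im,W,m=bar('top','t16');s=env.sense();print(s['force'],s['qd'])
cv2.imwrite('pics/c16.png',np.hstack([cv2.resize(cv2.imread('pics/s16.png')[180:290,310:460],(400,293)),cv2.resize(im[150:260,110:260],(400,293))]))"
```

```text
tcp [472.4 315.3 219.1] t 29.85 [0.6]
top z 66.64893446245496 topface centre [679.5 199.3] size [32.4 32.8] yaw -87.4
 all [676.6 199.3] [37.5 52.4] 1.1
 red px 79 [680.8 199.7  65.1]
0.73 [[638.49656835 132.77449967  66.97449065]
 [640.65646042 135.29933255  69.02149472]
 [654.13463711 256.08947037 133.29689393]
 [668.50064067 372.01375751 187.4710895 ]
 [669.28623773 374.74053553 187.99077503]]
tcp [469.4 315.4 218.1] t 30.0 [0.94, 0.75]
top z 69.93413166900461 topface centre [577.9 195.7] size [123.4  36.2] yaw 1.3
 all [577.3 201.4] [129.8  59.9] 4.0
 red px 279 [579.6 197.8  65.8]
[ 0.73264118 -0.87963007  0.1366564 ] [ 0.01379578  0.01744581  0.01417764 -0.03112084  0.0010465  -0.00378608
 -0.00036607]
```

View pics/c16.png

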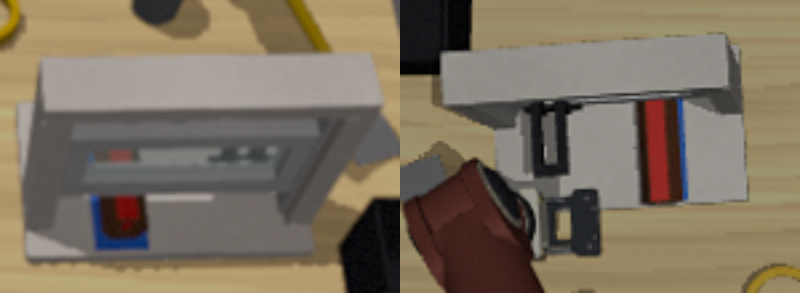

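The sash rests on the red-topped bar, which lies along the blue strip, and the arm is clear. Hand in.

```bash
python3 -c "
from plant import env
print(env.close_job())"
```

```text
the job is handed in; nothing more can be done
None
```

The job is handed in at about 30 s of the 72 s limit: the bar was rolled over until its red face was up, then laid let go along the blue strip, and the sash was lowered until it rests on the red face. The hand-in gave no verdict; my last camera check showed the bar in place and the sash edge about 47 mm above the sill.

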